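Torch back into the counter cup

TASK

The shop's yellow torch has been left out on the service counter: pick it up and stand it, lamp head down as it is now, in the red cup. Set it down on the bottom of the cup before you let go rather than dropping it in, leave the cup standing, and leave the blue and white torches standing where they are.

Things in the scene. Friction and masses are not known exactly. Their poses are not given: they have to be found in the camera images.
- torch_yellow_center (a point): Yellow pocket torch, 160 mm tall, 0.1 to 0.2 kg, standing on its black lamp head (34 mm diameter, lowest 28 mm, tapering to 40 mm). Above it a plain yellow barrel, 24 mm diameter, to the flat top. This point: centre of the axis, 80 mm above the foot; z up to the top. Grip the barrel within 50 mm of the top, best 40 mm above this point (lower, its top hits the gripper's palm and the fingers the cup's rim).
- torch_blue_center (a point): Bystander: a torch of the same shape and size with a blue barrel, standing on its black lamp head. This point: its centre, 80 mm above its foot; z up to the top.
- torch_white_center (a point): Bystander: a torch of the same shape and size with a white barrel, standing on its black lamp head. This point: its centre, 80 mm above its foot; z up to the top.
- cup: Red, empty, straight-sided round steel cup, open on top, loose on the counter, 0.6 kg: 85 mm tall, 66 mm outer and 56 mm inner diameter, floor 5 mm thick (80 mm deep inside). Origin: centre of its underside; z up. Cup and torches stand in a loose row from left to right before the robot, at least 130 mm from centre to centre.

How it is judged:
By the outcome, as a careful person would: the job done as asked, in the order asked, and still so for the second after the job is handed in, with the robot touching nothing.
It also fails if it takes over 42 s, if anything falls off the work surface, if the arm or the gripper's body presses on something with over 40 N, if the wrist force passes 120 N, or if a joint passes its speed limit or range.

ROBOT

A 7-joint arm with a two-finger parallel gripper is mounted at the origin on the work surface. World frame = base frame: x ahead of the robot, y to its left, z up, the work surface at z = 0. Lengths are in m, angles in rad, forces in N, time in s.
With the tool pointing down it reaches from about 0.4 to 0.875 m from the base axis. Payload 4.4 kg.
Tool frame: the origin (TCP) lies on the centre line of the jaws, within the pads' length; the fingertips stand 11 mm ahead of it and the grasp point (between the pads) lies 8 mm behind it (tip_extent is the distance from the TCP to the fingertips, in m); z points along the fingers, y is the line along which they close (so a half turn about z gives the same grasp; the last joint's range is limited). The gripper opens to 85 mm and grips with 20 to 120 N. Pads are 22 mm wide; open, the fingers measure 114 mm over their backs; the gripper's body (76 mm by 85 mm) begins 54 mm behind the grasp point. The pads swing forward as they close: fully open they stand 13 mm farther back than shut.
Start: joints at [1.264, 0.628, 0.038, 1.517, -0.027, 0.996, -0.02], TCP at [0.155, -0.631, 0.242] pointing down, gripper open.
Joint ranges: [-3.06, 3.06], [-0.37, 2.12], [-1.25, 1.32], [0.18, 2.47], [-1.1, 4.24], [0.23, 1.98], [-2.94, 2.94]. Speed limits (rad/s): [2.57, 2.57, 3.14, 3.14, 3.14, 3.14, 3.14].

INTERFACE

Orientations are given as a unit quaternion [x, y, z, w].
In Python, from rig import sense, get_image, get_calibration, finish_job, tip_extent gives the robot as it stands. The module is installed in compiled form; this text tells all that it offers.
- The arm moves only by the shell command python3 -m inch 'ROWS' [OPENING]. ROWS is a JSON object of lists of equal length, an entry for each row: "travel": the shift along the tool's x, y, z in mm, a list of three; "turn": the turn about the tool's z in degrees. In form: {"travel": [[tx, ty, tz], ...], "turn": [turn, ...]}. A call has 1 to 20 rows; each row shifts and turns the commanded pose from where the row before left it, along the tool's axes as they then stand; what a row does not reach is not made up. A row lasts 1/8 s, in which the tool goes at most 62.5 mm and 10.7 degrees, less where a joint would pass 70% of its speed; a pose out of reach is approached as far as the arm can. A call is refused whole if a number of a shift passes 62.5 or a number of a turn 10.7, either way. A call with a gripper value outside its range is refused whole. OPENING is the opening, from 0 (shut) to 1 (fully open), set as the call begins (- or left out, the last holds). The fingers move at their own pace and stop on an object; the grip force is fixed at half the most. Time passes only in rows, so rows that do not move let the fingers close. It gives the time, the measured TCP pose, the force, the opening and the grip force at its end, in the units of the state.
- sense(): the state, without advancing time (a new reading comes with each control period).
- get_image(name): name is "scene" or "top" or "wrist"; returns (picture, depth): 384x512x3 uint8, red, green, blue; 384x512 float32, m along the optical axis (not along the pixel's ray), 0 where there is no reading.
- get_calibration(name): a dict with "mtx" (3x3 intrinsics, pixels), "T" (4x4, takes a point from camera to world coordinates); the wrist camera has in their place "tool_from_camera" (4x4, takes a point from camera to tool coordinates, whose origin is the TCP and whose axes are the flange's). Camera axes: x right, y down, z forward; pixel columns grow to the right and rows downward; lengths in m; the calibration is good to about 2 mm. The wrist camera is an equidistant fisheye: a pixel r from the principal point sees the ray r / f radians off the axis. A picture is of the moment at which its call begins: read the wrist's pose just before it. get_calibration takes no time and is no camera call.
- finish_job(): hands the job in; it is judged then, once.
The state is a dict: "t": time; "joint_positions": joint angles; "qd": joint speeds; "effort": joint torques, N m; "position": TCP position; "orientation": TCP orientation; "ft_force": force on the tool from outside, world axes, zero at the start; "torque": the same for the moment, N m; "grip_width": opening from 0.0 (shut) to 1.0 (fully open); "grasp_force": force on a finger pad.
Only numpy, scipy, OpenCV 4.12 (cv2) and the standard library are available. Lean on these libraries where they do the work, as an engineer would, in place of code of your own. Each camera call takes 0.05 s, during which the arm holds its last target. There are 200 camera calls.

## Working session

There is one attempt and no reset: what is moved stays moved. The work goes in short steps, Python scripts to look and compute and a shell command to move; the robot and the scene stay as the last step left them, time stands still between calls to the robot, and variables do not carry over. Pictures are saved under pics/ and viewed, at most 10 in all, crops included, and the job is handed in when it is done.

```bash
mkdir -p pics; python3 - <<'E'
from rig import *
import cv2, numpy as np
s=sense();print(s['t'],s['position'],s['orientation'],s['grip_width'],tip_extent)
for n in ("scene","top"):
    im,d=get_image(n);cv2.imwrite(f"pics/{n}0.png",im[...,::-1]);np.savez(f"pics/{n}0.npz",im=im,d=d)
    c=get_calibration(n);print(n,c)
E
```

```text
0.0 [ 0.15488996 -0.63066171  0.24138414] [ 9.92761459e-01  1.20099035e-01 -1.24819582e-04 -9.43830107e-04] 0.997108115006617 0.011
scene {'mtx': array([[391.88858771,   0.        , 253.70395419],
       [  0.        , 391.88858771, 189.4457714 ],
       [  0.        ,   0.        ,   1.        ]]), 'T': array([[-0.27877793,  0.52997601, -0.8008797 ,  1.16353265],
       [ 0.96024011,  0.14089394, -0.24101415,  0.20437428],
       [-0.01489262, -0.83622624, -0.54818235,  0.50672056],
       [ 0.        ,  0.        ,  0.        ,  1.        ]])}
top {'mtx': array([[391.97340243,   0.        , 255.0879901 ],
       [  0.        , 391.97340243, 191.24516865],
       [  0.        ,   0.        ,   1.        ]]), 'T': array([[ 0.03112875, -0.99691677,  0.0720274 ,  0.4792891 ],
       [-0.99914068, -0.03300921, -0.02506593,  0.0235672 ],
       [ 0.02736622, -0.07118523, -0.99708764,  0.84977401],
       [ 0.        ,  0.        ,  0.        ,  1.        ]])}
```

View both.

View pics/scene0.png

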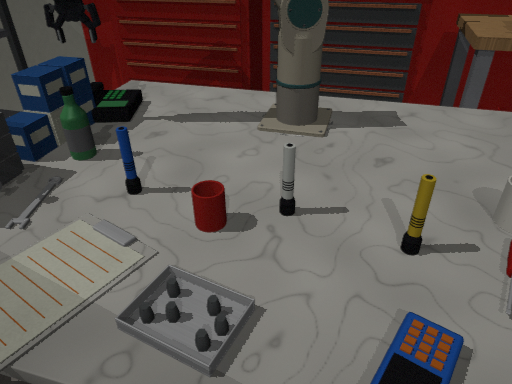

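View pics/top0.png

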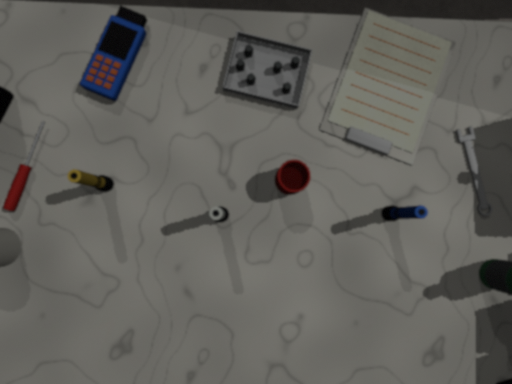

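Scene view: yellow torch top is at (428,178) and its foot at (411,246); the cup is at (209,205), white torch (288,180), blue torch (128,160). Top view: yellow top (75,176), foot (106,184); cup rim centre (293,176); white top (218,214); blue top (420,212). The tool isn't over the row yet.

```bash
cat > h.py <<'E'
import numpy as np, cv2
from rig import get_calibration
def onz(n,uv,z):
    c=get_calibration(n);T=c['T'];r=T[:3,:3]@np.linalg.inv(c['mtx'])@[*uv,1.]
    return T[:3,3]+r*(z-T[2,3])/r[2]
def cloud(n,d):
    c=get_calibration(n);v,u=np.nonzero(d>0);z=d[v,u]
    P=np.linalg.inv(c['mtx'])@np.stack([u*z,v*z,z]);return (c['T'][:3,:3]@P).T+c['T'][:3,3],u,v
E
python3 - <<'E'
from h import *
for n,uv,z,l in [("top",(75,176),.16,'yel'),("top",(293,176),.085,'cup'),("top",(218,214),.16,'wht'),("top",(421,212),.16,'blu'),
 ("scene",(429,178),.16,'yel'),("scene",(209,190),.085,'cup'),("scene",(289.5,146),.16,'wht'),("scene",(123,129),.16,'blu')]:
    print(n,l,onz(n,uv,z).round(4))
for n in("top","scene"):
    f=np.load(f"pics/{n}0.npz");P,u,v=cloud(n,f['d']);h=cv2.cvtColor(f['im'],cv2.COLOR_RGB2HSV)[v,u].astype(int)
    for l,m in [('yel',(h[:,0]>18)&(h[:,0]<32)&(h[:,1]>120)),('cup',((h[:,0]<6)|(h[:,0]>174))&(h[:,1]>150))]:
        c=onz("top",(75,176) if l=='yel' else (293,176),.1)
        q=P[m&(np.hypot(*(P[:,:2]-c[:2]).T)<.06)&(P[:,2]>.01)]
        print(n,l,len(q),'min',q.min(0).round(4),'max',q.max(0).round(4),'med',np.median(q,0).round(4))
        t=q[q[:,2]>q[:,2].max()-.012]; print('  near top: mid',((t.min(0)+t.max(0))/2).round(4),'span',np.ptp(t,0).round(4))
    if n=="scene":
        for x in (.01,): 
            k=(P[:,2]>.003)&(P[:,0]>.3)&(P[:,0]<.9);print('max height near row',P[k&(P[:,0]<.8)&(abs(P[:,1])<.6)][:,2].max().round(3))
    im=f['im'][...,::-1]
f=np.load("pics/top0.npz")['im'][...,::-1]; g=np.load("pics/scene0.npz")['im'][...,::-1]
a=cv2.resize(f[150:210,50:125],None,fx=5,fy=5);b=cv2.resize(f[150:210,255:330],None,fx=5,fy=5)
c=cv2.resize(g[165:265,385:460],None,fx=3,fy=3)
o=np.zeros((600,755,3),np.uint8);o[:300,:375]=a;o[:300,380:755]=b;o[300:600,:225]=c
o[300:600,380:605]=cv2.resize(g[155:255,172:247],None,fx=3,fy=3);cv2.imwrite("pics/crop1.png",o)
E
```

```text
top yel [0.5454 0.3217 0.16  ]
top cup [ 0.5671 -0.0693  0.085 ]
top wht [0.487 0.07  0.16 ]
top blu [ 0.5019 -0.29    0.16  ]
scene yel [0.5484 0.3249 0.16  ]
scene cup [ 0.5719 -0.0654  0.085 ]
scene wht [0.4918 0.0762 0.16  ]
scene blu [ 0.5026 -0.2836  0.16  ]
top yel 404 min [0.5337 0.3105 0.0334] max [0.5568 0.334  0.1628] med [0.5443 0.3143 0.1282]
  near top: mid [0.546  0.3225 0.1569] span [0.0204 0.023  0.0119]
top cup 424 min [ 0.5355 -0.0999  0.0102] max [ 0.597  -0.0387  0.0885] med [ 0.574  -0.0719  0.0692]
  near top: mid [ 0.5662 -0.0695  0.0825] span [0.0615 0.0599 0.012 ]
scene yel 876 min [0.5348 0.3124 0.0335] max [0.5606 0.3365 0.1618] med [0.5556 0.3226 0.1089]
  near top: mid [0.547  0.3239 0.1559] span [0.0244 0.0226 0.0119]
scene cup 1403 min [ 0.5359 -0.1003  0.0101] max [ 0.6027 -0.0378  0.0871] med [ 0.5893 -0.0644  0.0604]
  near top: mid [ 0.5688 -0.0691  0.0811] span [0.0658 0.0624 0.012 ]
max height near row 0.192
```

View pics/crop1.png

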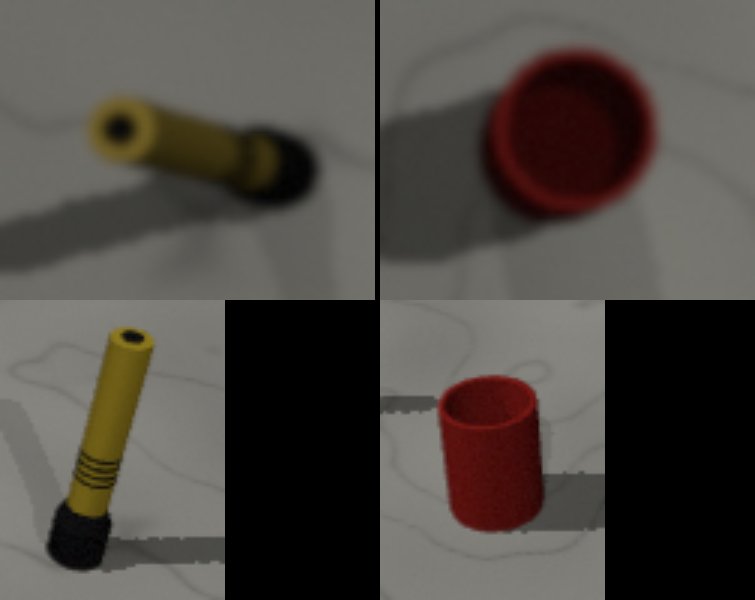

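The crop confirms an upright yellow torch and the cup standing; both cameras agree within 3 mm (yellow ≈ (0.546, 0.323), cup ≈ (0.567, −0.069), heights 0.16 and 0.085 as expected). First I lift, then swing round.

```bash
python3 -m inch '{"travel": [[0,0,-40],[20,-12,-20],[41,-24,0],[41,-24,0],[41,-24,0],[41,-24,0],[41,-24,0],[41,-24,0],[41,-24,0],[41,-24,0],[41,-24,0],[20,-12,0],[0,0,0]], "turn": [0,0,0,0,0,0,0,0,0,0,0,0,0]}' 1
```

```text
t: 1.72
position: [0.4966, -0.2967, 0.302]
orientation: [0.992, 0.123, 0.0, -0.001]
ft_force: [-0.8, -0.7, -0.5]
grip_width: 0.997
grasp_force: 0.0
```

```bash
python3 -m inch '{"travel": [[10,-30,0],[16,-48,0],[16,-48,0],[16,-48,0],[16,-48,0],[16,-48,0],[16,-48,0],[16,-48,0],[16,-48,0],[16,-48,0],[16,-48,0],[16,-48,0],[13,-31,0],[0,0,0]], "turn": [0,0,0,0,0,0,0,0,0,0,0,0,0,0]}'
python3 - <<'E'
from rig import *
import cv2,numpy as np
s=sense();print(s['t'],s['position'],s['orientation'],s['joint_positions'])
im,d=get_image("wrist");cv2.imwrite("pics/w1.png",im[...,::-1]);np.savez("pics/w1.npz",im=im,d=d)
print(get_calibration("wrist"))
E
```

```text
t: 3.48
position: [0.5468, 0.321, 0.3017]
orientation: [0.993, 0.122, -0.0, -0.0]
ft_force: [0.0, -1.0, -0.7]
grip_width: 1.002
grasp_force: 0.0
3.475 [0.54676833 0.32100932 0.30170796] [ 9.92555646e-01  1.21790356e-01 -4.75625466e-04 -4.15207609e-04] [-0.49577652  0.55276456 -0.13112677  1.48502472  0.07543148  1.10923994
 -1.96783591]
{'mtx': array([[297.31863964,   0.        , 257.08824263],
       [  0.        , 297.31863964, 194.91310022],
       [  0.        ,   0.        ,   1.        ]]), 'tool_from_camera': array([[ 4.38134814e-04, -9.49989415e-01, -3.12281796e-01,
         7.95401269e-02],
       [ 9.99999901e-01,  3.90187964e-04,  2.16023913e-04,
         4.52071731e-04],
       [-8.33718325e-05, -3.12281860e-01,  9.49989491e-01,
        -1.32077782e-01],
       [ 0.00000000e+00,  0.00000000e+00,  0.00000000e+00,
         1.00000000e+00]])}
```

View pics/w1.png

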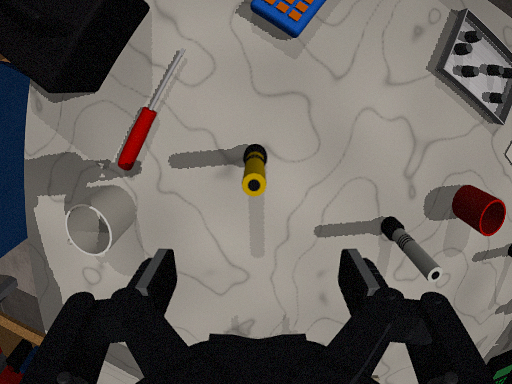

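Wrist view: yellow torch top centre is at (254.5,184.5), between the fingers (pads at columns ~158 and ~355); the way down is free (the grey mug is well to the left, near (100,225)).

```bash
cat >> h.py <<'E'
def wr(uv,zt):
    c=get_calibration("wrist");K=c['mtx'];T=c['tool_from_camera']
    p=(np.array(uv)-K[:2,2])/K[0,0];th=np.hypot(*p);r=np.r_[p/th*np.sin(th),np.cos(th)]
    r=T[:3,:3]@r;return T[:3,3]+r*(zt-T[2,3])/r[2]
E
python3 -c "
from h import *
print('torch top in tool',wr((254.5,184.5),.1417), 'foot', wr((256,152),.295))
im=np.load('pics/w1.npz')['im'];h=cv2.cvtColor(im,cv2.COLOR_RGB2HSV)
m=(h[...,0]>18)&(h[...,0]<34)&(h[...,1]>150);m[:120]=0;m[230:]=0;m[:,:220]=0;m[:,290:]=0
v,u=m.nonzero();print(u.min(),u.max(),v.min(),v.max())"
```

```text
torch top in tool [ 5.08315805e-05 -1.97156276e-03  1.41700000e-01] foot [ 0.00479468 -0.00106102  0.295     ]
242 265 146 196
```

```bash
python3 -m inch '{"travel": [[0,-2,30],[0,0,40],[0,0,40],[0,0,40],[0,0,25],[0,0,14],[0,0,0],[0,0,0]], "turn": [0,0,0,0,0,0,0,0]}' && python3 -m inch '{"travel": [[0,0,0],[0,0,0],[0,0,0],[0,0,0],[0,0,0],[0,0,0],[0,0,0],[0,0,0]], "turn": [0,0,0,0,0,0,0,0]}' 0
```

```text
t: 4.53
position: [0.5482, 0.3207, 0.1146]
orientation: [0.993, 0.12, 0.001, -0.0]
ft_force: [0.2, -0.1, 0.9]
grip_width: 0.998
grasp_force: 0.0
t: 5.52
position: [0.5475, 0.321, 0.1136]
orientation: [0.993, 0.12, 0.0, -0.0]
ft_force: [0.6, 0.9, 3.5]
grip_width: 0.264
grasp_force: 58.5
```

Gripped (58 N, ~24 mm barrel). I lift it clear of everything.

```bash
python3 -m inch '{"travel": [[0,0,-10],[0,0,-30],[0,0,-40],[0,0,-40],[0,0,-40],[0,0,-30],[0,0,0],[0,0,0]], "turn": [0,0,0,0,0,0,0,0]}'
python3 - <<'E'
from rig import *
import cv2,numpy as np
s=sense();print(s['t'],s['position'],s['orientation'])
im,d=get_image("scene");cv2.imwrite("pics/s2.png",im[...,::-1])
E
```

```text
t: 6.52
position: [0.5466, 0.3201, 0.3021]
orientation: [0.993, 0.12, -0.001, 0.001]
ft_force: [-0.2, 0.4, -1.3]
grip_width: 0.268
grasp_force: 58.5
6.525 [0.54660137 0.32008971 0.30205582] [ 9.92765602e-01  1.20062036e-01 -1.08893591e-03  6.17303129e-04]
```

View pics/s2.png

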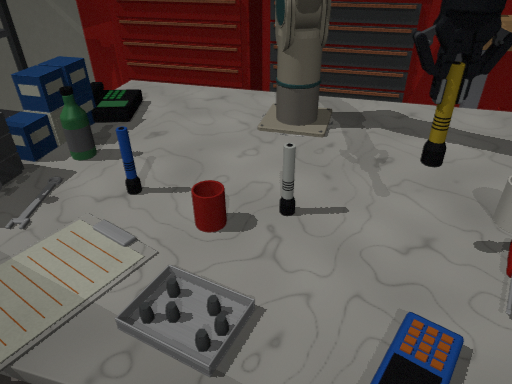

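The torch hangs straight in the jaws with its foot (433,155) clear; cup, white and blue torches are unmoved. I move over the cup.

```bash
python3 -m inch '{"travel": [[-3,16,0],[-6,32,0],[-8,40,0],[-8,42,0],[-8,42,0],[-8,42,0],[-8,42,0],[-8,42,0],[-8,40,0],[-5,28,0],[-3,17,0],[0,0,0],[0,0,0]], "turn": [0,0,0,0,0,0,0,0,0,0,0,0,0]}'
python3 - <<'E'
from rig import *
import cv2,numpy as np
s=sense();print(s['t'],s['position'],s['orientation'])
for n in ("wrist","scene"):
    im,d=get_image(n);cv2.imwrite(f"pics/{n}3.png",im[...,::-1])
    np.savez(f"pics/{n}3.npz",im=im,d=d)
E
```

```text
t: 8.2
position: [0.5677, -0.0669, 0.3031]
orientation: [0.993, 0.121, -0.0, -0.001]
ft_force: [0.6, 0.2, -1.6]
grip_width: 0.265
grasp_force: 58.6
8.2 [ 0.56766084 -0.06693336  0.3031495 ] [ 9.92652074e-01  1.21001684e-01 -9.84628833e-05 -6.65538848e-04]
```

View pics/wrist3.png

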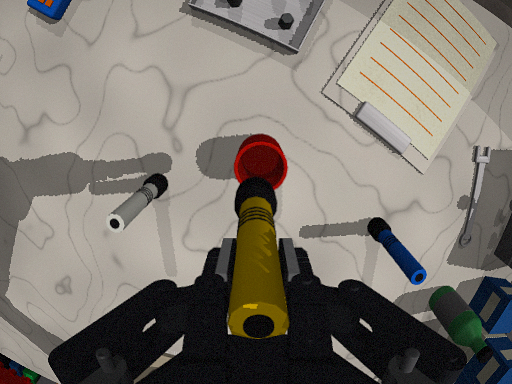

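View pics/scene3.png

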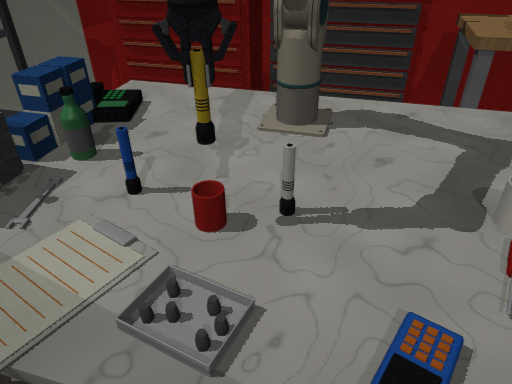

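Wrist view: cup rim spans columns 235–288 with its centre near (261,164); the torch head is at (256,195). Scene view: the torch hangs straight over the cup's place, foot ~(206,140).

```bash
python3 - <<'E'
from h import *
for uv in [(235,164),(288,164),(261.5,140),(261.5,190),(261.5,165)]: print('rim',uv,(wr(uv,.218)*1e3).round(1))
for uv in [(235,197),(278,197),(256,186)]: print('head',uv,(wr(uv,.1)*1e3).round(1))
im=np.load('pics/wrist3.npz')['im'];h=cv2.cvtColor(im,cv2.COLOR_RGB2HSV)
o=cv2.resize(im[120:240,200:320,::-1],None,fx=5,fy=5,interpolation=cv2.INTER_CUBIC);cv2.imwrite('pics/crop3.png',o)
# scene-camera: head edges seen vs tool axis plane: head bottom at z~.189
f=np.load('pics/scene3.npz');P,u,v=cloud('scene',f['d']);
hh=cv2.cvtColor(f['im'],cv2.COLOR_RGB2HSV)[v,u]
near=(np.hypot(P[:,0]-.568,P[:,1]+.068)<.045)
for a,b in((.185,.22),(.24,.29)):
    q=P[near&(P[:,2]>a)&(P[:,2]<b)&((b<.23)|((hh[:,0]>18)&(hh[:,0]<34)&(hh[:,1]>120)))];print(a,len(q),q.min(0).round(4),q.max(0).round(4))
E
```

```text
rim (235, 164) [  3.7 -26.1 218. ]
rim (288, 164) [  3.7  37.8 218. ]
rim (261.5, 140) [ 32.7   5.7 218. ]
rim (261.5, 190) [-29.2   6.  218. ]
rim (261.5, 165) [  2.4   5.8 218. ]
head (235, 197) [  1.4 -17.7 100. ]
head (278, 197) [  1.4  17.8 100. ]
head (256, 186) [ 10.9  -0.4 100. ]
0.185 289 [ 0.5593 -0.0804  0.1903] [ 0.5856 -0.0481  0.2198]
0.24 352 [ 0.5629 -0.074   0.2401] [ 0.5808 -0.0533  0.29  ]
```

View pics/crop3.png

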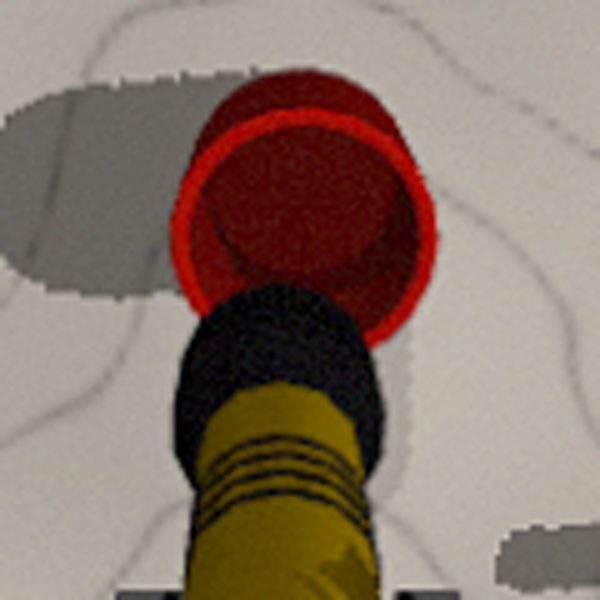

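Crop: the rim spans columns 234–288 with its far edge at row 141, so the cup centre is at tool ≈ (−2, +5.5) mm; the scene camera compared with the held torch gives about the same. I correct by (−1.5, +5) and descend.

```bash
python3 -m inch '{"travel": [[-1.5,5,0],[0,0,30],[0,0,35],[0,0,20],[0,0,0],[0,0,0]], "turn": [0,0,0,0,0,0]}'
python3 - <<'E'
from rig import *
from h import *
s=sense();print(s['t'],s['position'])
im,d=get_image("scene");h=cv2.cvtColor(im,cv2.COLOR_RGB2HSV)
cv2.imwrite("pics/s4.png",cv2.resize(im[100:240,140:280,::-1],None,fx=4,fy=4,interpolation=cv2.INTER_CUBIC))
P,u,v=cloud('scene',d)
near=(np.hypot(P[:,0]-.568,P[:,1]+.07)<.045)
for a,b in((.0,.084),(.105,.13)):
    q=P[near&(P[:,2]>a+.01)&(P[:,2]<b)];print(a,len(q),q.min(0).round(4),q.max(0).round(4))
E
```

```text
t: 9.05
position: [0.5683, -0.0738, 0.2192]
orientation: [0.993, 0.12, 0.001, 0.0]
ft_force: [-0.1, -0.1, 0.7]
grip_width: 0.268
grasp_force: 58.7
9.05 [ 0.56826842 -0.0738083   0.21922644]
0.0 1296 [ 0.5369 -0.0995  0.01  ] [ 0.6023 -0.0373  0.084 ]
0.105 118 [ 0.5636 -0.0881  0.115 ] [ 0.5857 -0.0555  0.1299]
```

View pics/s4.png

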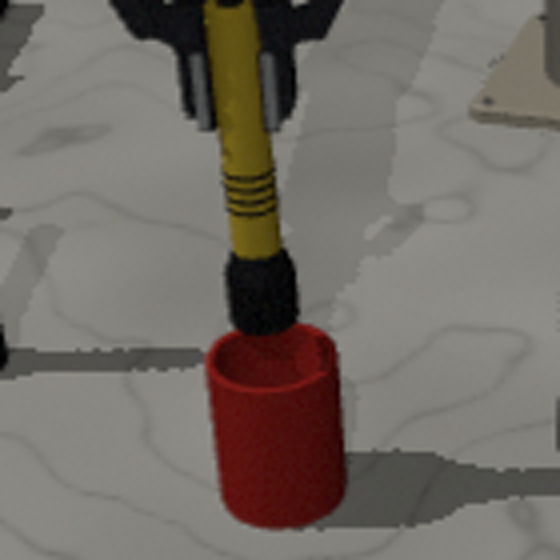

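The head (262,330 in the crop) hangs 20 mm above the rim, about 1–3 mm too far to the right (−y). I shift by 2 mm and lower to ~7 mm above the cup floor.

```bash
python3 -m inch '{"travel": [[0.5,-2,0],[0,0,15],[0,0,20],[0,0,20],[0,0,20],[0,0,13],[0,0,5],[0,0,0],[0,0,0]], "turn": [0,0,0,0,0,0,0,0,0]}'
```

```text
t: 10.22
position: [0.5681, -0.0718, 0.126]
orientation: [0.993, 0.12, 0.001, 0.0]
ft_force: [0.2, 0.0, -1.3]
grip_width: 0.265
grasp_force: 58.7
```

```bash
python3 -m inch '{"travel": [[0,0,2],[0,0,2],[0,0,1],[0,0,1],[0,0,0],[0,0,0]], "turn": [0,0,0,0,0,0]}'; python3 -m inch '{"travel": [[0,0,0.5],[0,0,0.5],[0,0,0],[0,0,0]], "turn": [0,0,0,0]}'
```

```text
t: 10.98
position: [0.5676, -0.0718, 0.1194]
orientation: [0.993, 0.12, 0.0, 0.0]
ft_force: [0.3, 0.4, -0.2]
grip_width: 0.268
grasp_force: 58.7
t: 11.48
position: [0.5677, -0.0717, 0.1186]
orientation: [0.993, 0.12, 0.0, 0.0]
ft_force: [-0.8, 0.9, 2.2]
grip_width: 0.267
grasp_force: 58.8
```

```bash
python3 -m inch '{"travel": [[0,0,0.5],[0,0,0],[0,0,0]], "turn": [0,0,0]}'; python3 -m inch '{"travel": [[0,0,0.5],[0,0,0],[0,0,0]], "turn": [0,0,0]}'
```

```text
t: 11.85
position: [0.5679, -0.0717, 0.1185]
orientation: [0.993, 0.12, 0.0, 0.0]
ft_force: [-1.7, 0.1, 6.0]
grip_width: 0.258
grasp_force: 59.2
t: 12.22
position: [0.568, -0.0717, 0.1185]
orientation: [0.993, 0.12, 0.001, 0.0]
ft_force: [-1.6, 0.9, 9.7]
grip_width: 0.267
grasp_force: 59.6
```

Firm contact at the expected height (force rises to 10 N with no further descent): it stands on the cup floor. I ease off slightly, open and retreat.

```bash
python3 -m inch '{"travel": [[0,0,-0.5],[0,0,0]], "turn": [0,0]}'; python3 -m inch '{"travel": [[0,0,0],[0,0,0],[0,0,0],[0,0,0],[0,0,0],[0,0,0]], "turn": [0,0,0,0,0,0]}' 1; python3 -m inch '{"travel": [[0,0,-10],[0,0,-20],[0,0,-30],[0,0,-40],[0,0,-40],[0,0,-20],[0,0,0],[0,0,0]], "turn": [0,0,0,0,0,0,0,0]}'
python3 - <<'E'
from rig import *
import cv2
im,d=get_image("scene");cv2.imwrite("pics/s5.png",im[...,::-1])
E
```

```text
t: 12.48
position: [0.5679, -0.0717, 0.1185]
orientation: [0.993, 0.12, 0.0, 0.0]
ft_force: [-0.4, -0.2, 6.9]
grip_width: 0.268
grasp_force: 59.6
t: 13.22
position: [0.5675, -0.0718, 0.1178]
orientation: [0.993, 0.12, 0.0, 0.0]
ft_force: [0.1, 0.6, 0.8]
grip_width: 1.0
grasp_force: 0.0
t: 14.22
position: [0.5669, -0.0717, 0.2771]
orientation: [0.993, 0.12, -0.001, -0.0]
ft_force: [-0.6, 0.8, -0.4]
grip_width: 1.002
grasp_force: 0.0
```

View pics/s5.png

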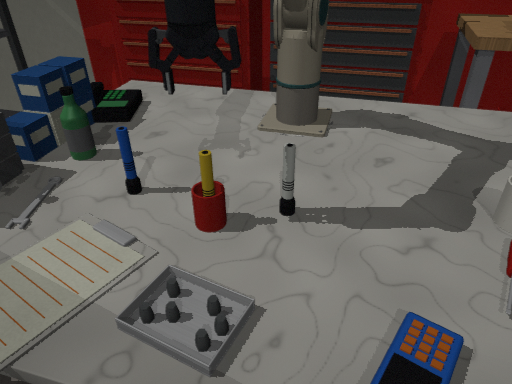

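The yellow torch stands upright in the cup (top at (206,154)). The cup (209,207), white torch (288,180) and blue torch (128,160) stand where they were, and the gripper is clear.

```bash
python3 -c "
from rig import *
print(finish_job())"
```

```text
the job is handed in; nothing more can be done
None
```

The yellow torch is standing lamp head down on the floor of the red cup, set down before release; the cup is upright, the blue and white torches are untouched, and the job was handed in at about 14 s.

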